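# Hang a test coupon and spray it

### The arm

A 6-joint arm with a two-finger parallel gripper is mounted at the origin on a cart in front of the work surface, level with it; the furniture and walls round the work are solid. World frame = base frame: x ahead of the robot, y to its left, z up, the work surface at z = 0. Lengths are in m, angles in degrees, forces in N, time in s.
With the tool pointing down it reaches from about 0.35 to 0.875 m from the base axis. Payload 4.2 kg.
Tool frame: the origin (TCP) lies midway between the tips of the shut fingers; the grasp point (between the pads) lies 19 mm behind it; z points along the fingers, y is the line along which they close (so a half turn about z gives the same grasp; the last joint's range is limited). The gripper opens to 87 mm and grips with 3 to 60 N. Pads are 19 mm wide; open, the fingers measure 117 mm over their backs; the gripper's body (75 mm by 190 mm) begins 51 mm behind the grasp point.
Start: joints at [-52.678, 22.042, 0.453, 0, -68.411, -14.817], TCP at [0.239, -0.577, 0.223] pointing down, gripper open.
Joint ranges: [-179.83, 179.83], [-69.29, 118.12], [-61.27, 80.66], [-181.25, 117.63], [-171.15, -9.14], [-177.46, 177.46]. Speed limits (degrees/s): [159.86, 159.86, 180, 180, 180, 180].

### API

Orientations are given as a 3x3 rotation matrix whose columns are the frame's x, y, z axes.
In Python, from station import * gives the robot as it stands.
- The arm moves only by the tool move_arm, never from a script. Its argument "targets" is text: rows parted by semicolons, each of 4 numbers parted by spaces: the shift along the world's x, y, z in units of 25 mm (1.0 is 25 mm), then the turn about the world's z in units of 5 degrees (1.0 is 5 degrees). In form: tx ty tz spin; .... A call has 1 to 10 rows; each row shifts and turns the commanded pose from where the row before left it; what a row does not reach is not made up. A row lasts 1/12 s, in which the tool goes at most 41.7 mm and 7.16 degrees, less where a joint would pass 70% of its speed; a pose out of reach is approached as far as the arm can. A call is refused whole if a number of a shift passes 1 or a number of a turn 1, either way. A call with a gripper value outside its range is refused whole. "gripper" is the finger opening in mm, from 0 to 87, set as the call begins (left out, the last holds). The fingers move at their own pace and stop on an object; the grip force is fixed at half the most. Time passes only in rows, so rows that do not move let the fingers close. It gives the time, the measured TCP pose, the force, the opening and the grip force at its end, in the units of the state.
- sense(): the state, without advancing time (a new reading comes with each control period).
- capture(name): name is "scene" or "top" or "wrist"; returns a dict with "image" (420x560x3 uint8, blue, green, red), "fx", "fy", "cx", "cy" (pixels), "world_from_camera" (4x4, takes a point from camera to world coordinates); the wrist camera has in their place "hand_eye" (4x4, takes a point from camera to tool coordinates, whose origin is the TCP and whose axes are the flange's). Camera axes: x right, y up, looking along -z (the intrinsics and any distortion apply to the point x, -y, -z); pixel columns grow to the right and rows downward; lengths in m; the calibration is good to about 2 mm. A picture is of the moment at which its call begins: read the wrist's pose just before it. There is no depth.
- finish_job(): hands the job in; it is judged then, once.
The state is a dict: "time_s": time; "joints": joint angles; "joint_velocities": joint speeds; "effort": joint torques, N m; "tcp_pos": TCP position; "ee_rot": TCP orientation; "wrist_force": force on the tool from outside, world axes, zero at the start; "moment": the same for the moment, N m; "gripper_width": opening from 0.0 (shut) to 1.0 (fully open); "gripper_force": force on a finger pad.
Only numpy, scipy, OpenCV 4.12 (cv2) and the standard library are available. Lean on these libraries where they do the work, as an engineer would, in place of code of your own. Each camera call takes 0.05 s, during which the arm holds its last target. There are 200 camera calls.

### The job

Coat the copper test coupon: take it out of the white rack, hang it by its hole on the peg of the spray stand and let go of it. Only then push the red nozzle cap of the leaning canister all the way down along the canister's axis and let it spring back up. Leave the coupon hanging on the peg, and leave the steel coupon and the other things on the bench where they are.

Things in the scene. Friction and masses are not known exactly. Their poses are not given: they have to be found in the camera images.
- copper_coupon: the copper-coloured plate to coat, 48 wide (x) x 5 thick (y) x 84 mm tall (z), 70 g, standing upright in a slot of the white rack; origin at the middle of its lower edge. A round 22 mm through hole (along y) has its centre 66 mm above the lower edge, 18 mm below the top edge
- copper_eye (a point): centre of the copper coupon's hole; axes as the coupon's
- steel_coupon: grey steel plate of the same shape, in the other slot; stays there. Which slot holds which coupon varies
- coupon_rack: fixed white rack, 64 (x) x 94 (y) x 32 mm (z), origin at the centre of its underside; two slots along its x at y = -25 and +25 mm, 6.5 mm wide, floor 12 mm above the bench, 20 mm deep, open at both ends; the coupons stand 64 mm out of it
- spray_stand: fixed grey stand, origin at the centre of its 115 x 300 x 12 mm base (underside). At y = +125 mm a 12 mm steel post, 187 mm tall, carries the peg. At y = -95 mm a blue 52 mm canister leans 35 deg from vertical, its top toward the stand's -x (about half right of the robot's side); its base reaches back to x = +137 mm
- roof_edge (a point): middle of the front edge (along y) of the grey splash roof, a 60 mm wide, 4 mm thick sheet bent forward over the nozzle from an upright behind the canister; its underside is 45 mm above the nozzle top, so the nozzle is open only along the canister's axis; axes as the stand's
- peg (a point): middle of the level 8 mm steel peg on which the coupon hangs, 175 mm above the bench; axes as the stand's. The peg runs along y from the post (y = +23 mm from this point) to a black 12 mm ball at its free end (y = -24 mm), which points toward the canister. A hanging coupon's hole centre lies 7 mm below the peg's axis
- nozzle (a joint): travel of the red nozzle cap along the canister's axis, m: 0 is up, 0.007 fully down; a spring returns it, 2 N at first and 8 N fully down
- nozzle_top (a point): centre of the flat top of the red nozzle cap (34 mm across, 16 mm high), about 146 mm above the bench; moves with the cap; its z points outward along the canister's axis (35 deg from vertical), the cap is pressed along its -z; its y is the stand's y
- timer: white bench timer 66 x 62 x 21 mm, bystander, origin at the centre of its underside
- note_block: yellow note block 71 x 71 x 10 mm, bystander, origin at the centre of its underside
- reagent_bottle_1: amber dropper bottle, 32 mm, 96 mm tall, bystander, origin at the centre of its underside
- reagent_bottle_2: another amber dropper bottle, 32 mm, 96 mm tall, bystander, origin at the centre of its underside
- label_roll: green label roll 62 mm, 45 mm tall, bystander, origin at the centre of its underside
- scoop: green plastic scoop 28 x 130 x 8 mm, lying, bystander, origin at the centre of its underside
There are look-alikes about, which are no part of the job. What is shaped like the copper_coupon but purple is not meant.

How it is judged (in metres and radians):
On the way, in this order (a step that is already met when the one before it is completed fails the run):
1. the copper coupon hangs on the peg by its hole, let go of and at rest (x of copper_eye in the frame of peg between -0.008 and 0.008 m and y of copper_eye in the frame of peg between -0.019 and 0.025 m and z of copper_eye in the frame of peg between -0.013 and -0.002 m and angle between copper_coupon's own z axis and vertical below 0.2 rad and linear speed of copper_coupon below 0.03 m/s and contact force between copper_coupon and the fingers below 0.1 N), for 0.2 s.
2. the nozzle cap is pressed down (more than 5 mm of its 7 mm) (value of joint nozzle above 0.005 m), for 0.1 s.
At the end, for the whole second after the job is handed in: The copper coupon hangs still on the peg by its hole, upright within 0.2 rad, its hole centre within 8 mm of the peg's axis sideways, 2 to 13 mm below it and between the post and the ball end; the nozzle cap has sprung back up to within 1 mm (all of step 1 and value of joint nozzle below 0.001 m); the robot touches nothing.
It fails at once if the nozzle is pressed (over 3 mm) while the copper coupon is not on the peg (value of joint nozzle above 0.003 m and distance between copper_eye and peg above 0.035 m).
It fails at once if the steel coupon is shifted by more than 30 mm (distance of steel_coupon from where it was at the start of the episode above 0.03 m).
It fails at once if a bystander is shifted by more than 40 mm (distance of any of timer, note_block, reagent_bottle_1, reagent_bottle_2, label_roll, scoop from where it was at the start of the episode above 0.04 m).
It also fails if it takes over 50 s, if anything falls off the work surface, if the arm or the gripper's body presses on something with over 40 N, if the wrist force passes 120 N, or if a joint passes its speed limit or range.

## Working session

There is one attempt and no reset: what is moved stays moved. The work goes in short steps, Python scripts to look and compute and a tool call to move; the robot and the scene stay as the last step left them, time stands still between calls to the robot, and variables do not carry over. Pictures are saved under pics/ and viewed, at most 10 in all, crops included, and the job is handed in when it is done.

Besides the shell and the picture viewer there is one more tool, called after "Call:" in YAML: its name, and indented under it one key for each argument. move_arm: Moves the arm, as the interface text tells. Its arguments: {"type":"object","properties":{"targets":{"type":"string"},"gripper":{"type":"number"}},"required":["targets"]}

```bash
mkdir -p pics; python3 - <<'E'
from station import *
import cv2,numpy as np,pickle
np.set_printoptions(precision=4,suppress=True)
s=sense();print(s['tcp_pos'],s['ee_rot'],s['time_s'])
for n in ("scene","top"):
    c=capture(n);cv2.imwrite(f"pics/{n}0.png",c["image"]);pickle.dump(c,open(n+'0.pkl','wb'))
    print(n,{k:v for k,v in c.items() if k!='image'})
c=capture("wrist");print({k:v for k,v in c.items() if k!='image'})
E
```

```text
[ 0.239  -0.5768  0.2215] [[-0.9239 -0.3826 -0.0009]
 [-0.3826  0.9239  0.002 ]
 [ 0.0001  0.0022 -1.    ]] 0.0
scene {'fx': 392.91070641433606, 'fy': 392.91070641433606, 'cx': 281.3735960255072, 'cy': 207.5796802215985, 'world_from_camera': array([[-0.537 ,  0.3975, -0.7441, -0.1366],
       [-0.8432, -0.2278,  0.4869,  0.5745],
       [ 0.024 ,  0.8889,  0.4575,  0.5584],
       [ 0.    ,  0.    ,  0.    ,  1.    ]])}
top {'fx': 417.3740390848852, 'fy': 417.3740390848852, 'cx': 275.249156453529, 'cy': 209.83649617382503, 'world_from_camera': array([[-0.109 ,  0.9717, -0.2094,  0.3386],
       [-0.994 , -0.1053,  0.0287,  0.1141],
       [ 0.0059,  0.2113,  0.9774,  1.1798],
       [ 0.    ,  0.    ,  0.    ,  1.    ]])}
{'fx': 354.6939486909395, 'fy': 354.6939486909395, 'cx': 280.9034119523625, 'cy': 213.96817410178207, 'hand_eye': array([[-0.0001,  0.9694,  0.2456,  0.0667],
       [ 1.    ,  0.0004, -0.0012, -0.0003],
       [-0.0013,  0.2456, -0.9694, -0.1621],
       [ 0.    ,  0.    ,  0.    ,  1.    ]])}
```

View pics/scene0.png

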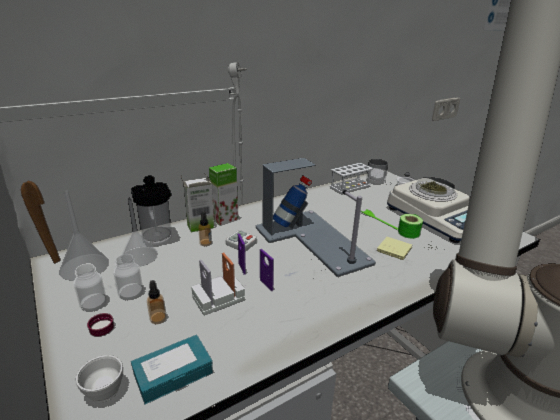

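View pics/top0.png

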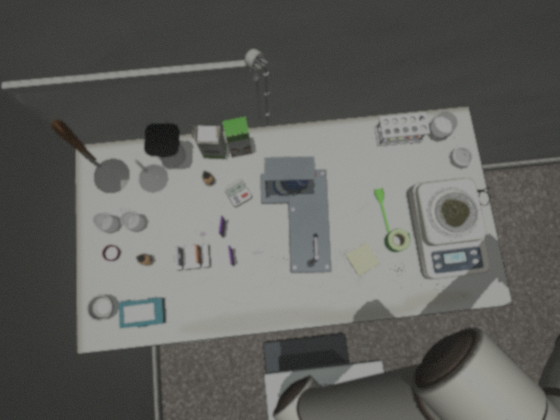

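The scene view shows the rack at about (218,290), with the copper coupon at (229,272) and steel to its left. Two purple look-alikes are at (241,252) and (266,270). The peg post is at (356,230) and the red cap at (305,181), under the roof. In the top view the rack is at (193,257) and the stand at (300,215). I'll measure roughly from enlarged crops.

```bash
cat > h.py <<'E'
import numpy as np,cv2,pickle
from scipy.spatial.transform import Rotation as R
np.set_printoptions(precision=4,suppress=True)
def ray(c,uv):
    T=c['world_from_camera'];d=T[:3,:3]@np.array([(uv[0]-c['cx'])/c['fx'],-(uv[1]-c['cy'])/c['fy'],-1.])
    return T[:3,3],d/np.linalg.norm(d)
def plane(c,uv,z):
    o,d=ray(c,uv);return o+d*(z-o[2])/d[2]
def tri(*obs):
    A=np.zeros((3,3));b=np.zeros(3);rs=[ray(c,u) for c,u in obs]
    for o,d in rs:
        P=np.eye(3)-np.outer(d,d);A+=P;b+=P@o
    p=np.linalg.solve(A,b)
    return p,[float(np.linalg.norm(np.cross(p-o,d))) for o,d in rs]
def proj(c,p):
    T=c['world_from_camera'];q=T[:3,:3].T@(np.asarray(p)-T[:3,3])
    return np.array([c['cx']+c['fx']*q[0]/-q[2],c['cy']-c['fy']*q[1]/-q[2]])
def load(n): return pickle.load(open(n+'.pkl','rb'))
def snap(n,name):
    from station import capture,sense
    s=sense();c=capture(name)
    if name=='wrist':
        T=np.eye(4);T[:3,:3]=s['ee_rot'];T[:3,3]=s['tcp_pos'];c['world_from_camera']=T@c['hand_eye']
    pickle.dump(c,open(n+'.pkl','wb'));return c
def crop(c,x0,y0,x1,y1,k,f):
    cv2.imwrite(f,cv2.resize(c['image'][y0:y1,x0:x1],None,fx=k,fy=k,interpolation=cv2.INTER_CUBIC))
E
python3 - <<'E'
from h import *
s,t=load('scene0'),load('top0')
crop(s,185,150,385,300,4,'pics/s1.png');crop(t,165,145,345,280,4,'pics/t1.png')
print(plane(t,(193,257),.03),plane(t,(316,245),.18),plane(t,(290,185),.15))
print(tri((s,(357,198)),(t,(317,236))), tri((s,(305,181)),(t,(305,185))))
E
```

```text
[0.4774 0.3195 0.03  ] [ 0.456  -0.0034  0.18  ] [0.6197 0.0393 0.15  ]
(array([ 0.4711, -0.0196,  0.1616]), [0.012506979120428387, 0.012506979120428557]) (array([0.6176, 0.0046, 0.1524]), [0.0041534594441440436, 0.004153459444143937])
```

View pics/s1.png

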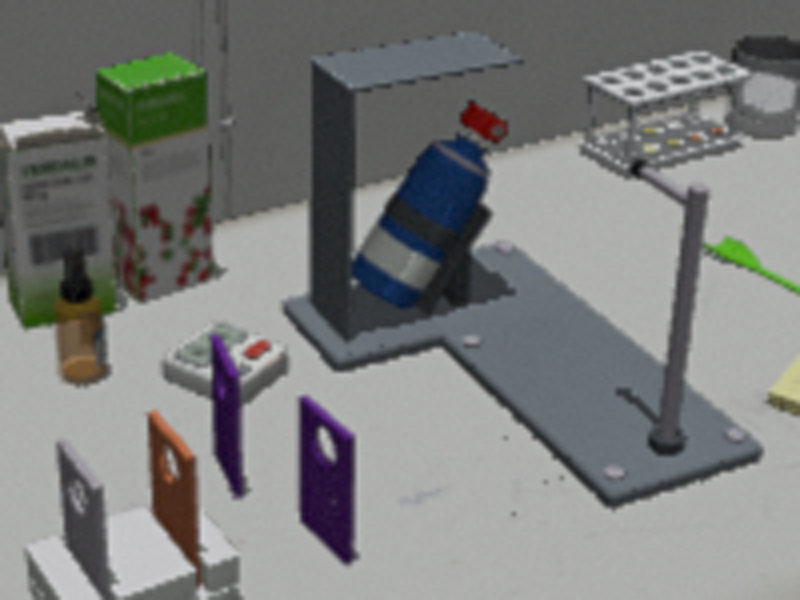

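View pics/t1.png

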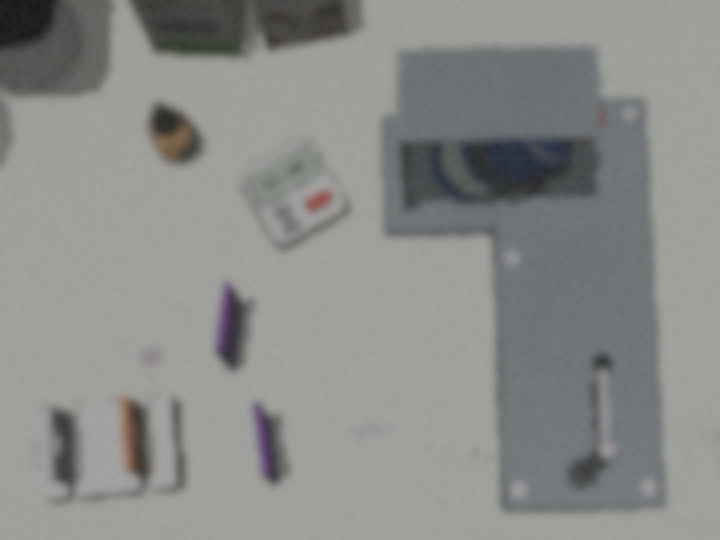

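The scene crop shows the copper coupon's hole near crop (168,462), the peg running from the post top (697,192) to the black ball (638,168), and the red cap at (485,122) under the roof. The top crop shows a sliver of the red cap at crop (602,118), just past the roof edge at about x=598, so a vertical finger can reach its outer rim. Next I'll bring the wrist camera to the stand.

Call:
move_arm:
  targets: "0.6 1 0.3 -0.5;0.6 1 0.3 -0.5;0.6 1 0.3 -0.5;0.6 1 0.3 -0.5;0.6 1 0.3 -0.5;0.6 1 0.3 -0.5;0.6 1 0.3 -0.5;0.6 1 0.3 -0.5;0.6 1 0.3 -0.5;0.6 1 0.3 0"

```text
time_s: 0.98
tcp_pos: [0.3895, -0.3259, 0.2977]
ee_rot: [[-1.0, 0.001, -0.0], [0.001, 1.0, 0.0], [0.0, 0.0, -1.0]]
wrist_force: [0.6, -0.1, -0.4]
gripper_width: 1.0
gripper_force: 0.0
```

Call:
move_arm:
  targets: "0.3 0.8 0 0;0.3 0.8 0 0;0.3 0.8 0 0;0.3 0.8 0 0;0.3 0.8 0 0;0.3 0.8 0 0;0.3 0.8 0 0;0.3 0.8 0 0;0.3 0.8 0 0;0 0 0 0"

```text
time_s: 1.82
tcp_pos: [0.4575, -0.1451, 0.2973]
ee_rot: [[-1.0, -0.003, 0.0], [-0.003, 1.0, 0.001], [-0.0, 0.001, -1.0]]
wrist_force: [0.8, -0.7, -0.7]
gripper_width: 1.002
gripper_force: 0.0
```

```bash
python3 - <<'E'
from h import *
from station import sense
s=sense();print(s['tcp_pos'],s['ee_rot'],s['time_s'])
c=snap('w1','wrist');cv2.imwrite('pics/w1.png',c['image'])
E
```

```text
[ 0.4575 -0.1451  0.2973] [[-1.     -0.0032  0.    ]
 [-0.0032  1.      0.0007]
 [-0.      0.0007 -1.    ]] 1.8167
```

View pics/w1.png

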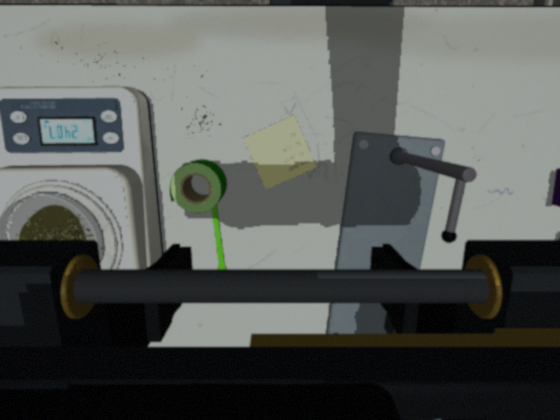

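The wrist view shows the post top at about (470,174) and the peg's ball at (449,236), with the label roll, note block and balance to the left. I'll move on for more views.

Call:
move_arm:
  targets: "0.4 0.9 0 0;0.4 0.9 0 0;0.4 0.9 0 0;0.4 0.9 0 0;0.4 0.9 0 0;0.4 0.9 0 0;0.4 0.9 0 0;0.4 0.9 0 0;0.4 0.9 0 0;0 0 0 0"

```text
time_s: 2.7
tcp_pos: [0.5481, 0.0572, 0.2966]
ee_rot: [[-1.0, -0.002, -0.0], [-0.002, 1.0, 0.0], [0.0, 0.0, -1.0]]
wrist_force: [0.0, -0.5, -0.7]
gripper_width: 0.998
gripper_force: 0.0
```

```bash
python3 - <<'E'
from h import *
snap('w2','wrist')
E
```

Call:
move_arm:
  targets: "0 1 0 0;0 1 0 0;0 1 0 0;0 1 0 0;0 1 0 0;0 1 0 0;0 1 0 0;0 1 0 0;0 1 0 0;0 0 0 0"

```text
time_s: 3.58
tcp_pos: [0.5468, 0.2821, 0.2966]
ee_rot: [[-1.0, -0.002, -0.001], [-0.002, 1.0, -0.0], [0.001, -0.0, -1.0]]
wrist_force: [0.1, -0.7, 0.2]
gripper_width: 1.002
gripper_force: 0.0
```

```bash
python3 - <<'E'
from h import *
b=snap('w3','wrist');a=load('w2')
v=np.vstack([a['image'][:250],b['image'][:250]]);cv2.imwrite('pics/w23.png',v)
print(a['world_from_camera'][:3,3],b['world_from_camera'][:3,3])
E
```

```text
[0.4817 0.0568 0.4587] [0.4804 0.2817 0.4587]
```

View pics/w23.png

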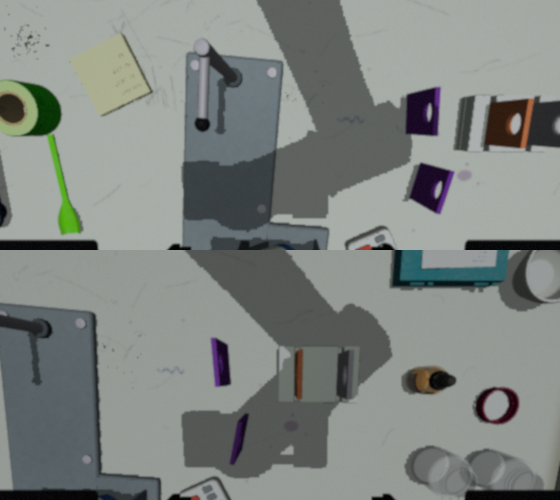

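The upper half (w2) shows the peg from (203,47) to its ball at (203,124), and the copper coupon with its hole at (515,122). The lower half (w3) shows the copper coupon edge-on at (298,124), steel at (347,122) and the rack between them.

```bash
cat > m.py <<'E'
from h import *
def cop(c,box):
    x0,y0,x1,y1=box;h=cv2.cvtColor(c['image'],cv2.COLOR_BGR2HSV)
    m=cv2.inRange(h,(3,110,60),(18,255,255));k=np.zeros_like(m);k[y0:y1,x0:x1]=m[y0:y1,x0:x1]
    cs,hi=cv2.findContours(k,cv2.RETR_CCOMP,cv2.CHAIN_APPROX_NONE)
    return cs,hi[0],k
for n,box in (('w2',(480,80,545,165)),('w3',(285,90,310,155)),('scene0',(215,245,240,300))):
    c=load(n);cs,hi,k=cop(c,box)
    i=max((j for j in range(len(cs)) if hi[j][3]<0),key=lambda j:cv2.contourArea(cs[j]))
    print(n,cv2.approxPolyDP(cs[i],2,True)[:,0].tolist())
    ho=[j for j in range(len(cs)) if hi[j][3]==i and cv2.contourArea(cs[j])>10]
    for j in ho: print(' hole',cv2.fitEllipse(cs[j]))
for n,(x,y,X,Y) in (('w1',(385,140,490,255)),('w2',(185,30,225,140))):
    c=load(n);g=cv2.cvtColor(c['image'],cv2.COLOR_BGR2GRAY)
    k=np.zeros_like(g);k[y:Y,x:X]=(g[y:Y,x:X]<28)*255
    nn,_,st,ce=cv2.connectedComponentsWithStats(k)
    print(n,[(st[i].tolist(),ce[i]) for i in range(1,nn) if st[i][4]>15])
a,b=load('w1'),load('w2')
crop(a,385,140,485,250,4,'pics/pa.png');crop(b,185,30,255,140,4,'pics/pb.png')
A=cv2.imread('pics/pa.png');B=cv2.imread('pics/pb.png');cv2.imwrite('pics/pab.png',np.hstack([A,B]))
E
python3 m.py
```

```text
w2 [[532, 99], [527, 100], [519, 145], [521, 147], [526, 144]]
w3 [[298, 100], [296, 145], [300, 148], [301, 100]]
scene0 [[222, 253], [224, 278], [234, 291], [232, 263]]
 hole ((227.571533203125, 264.9975891113281), (4.036127090454102, 10.022085189819336), 158.09141540527344)
w1 [([443, 231, 12, 10, 92], array([448.3261, 235.9348])), ([465, 241, 25, 14, 315], array([477.5206, 248.0254])), ([385, 245, 14, 10, 95], array([389.6842, 250.3684]))]
w2 [([196, 119, 13, 12, 116], array([201.9138, 124.1897]))]
```

View pics/pab.png

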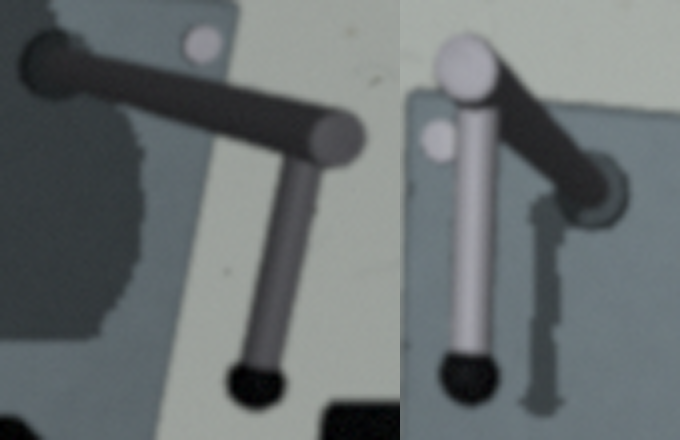

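The enlargement gives post tops at w1 (468.8,174.5) and w2 (202,46.8), and ball centres at w1 (449,236.2) and w2 (202.2,124.3).

```bash
python3 - <<'E'
from h import *
a,b,c,s,t=load('w1'),load('w2'),load('w3'),load('scene0'),load('top0')
P=tri((a,(468.8,174.5)),(b,(202,46.8)));B=tri((a,(448.8,236.1)),(b,(202.1,124.3)))
print('post',P,'ball',B,'dist',np.linalg.norm((P[0]-B[0])[:2]))
for n,cc,(x,y,X,Y) in (('w2',b,(485,85,535,160)),('w3',c,(285,90,312,155))):
    h=cv2.cvtColor(cc['image'],cv2.COLOR_BGR2HSV);k=np.zeros(h.shape[:2],np.uint8)
    k[y:Y,x:X]=cv2.inRange(h,(0,90,20),(20,255,255))[y:Y,x:X]
    cs,hi=cv2.findContours(k,cv2.RETR_CCOMP,cv2.CHAIN_APPROX_NONE)
    for j in range(len(cs)):
        if cv2.contourArea(cs[j])>25:
            print(n,hi[0][j][3],cv2.approxPolyDP(cs[j],2,True)[:,0].tolist(),cv2.fitEllipse(cs[j])[0])
    if n=='w3':
        for r in range(96,152,4): print(r,cc['image'][r,290:306].tolist() if r==124 else np.flatnonzero(k[r]).tolist())
E
```

```text
post (array([0.4283, 0.0009, 0.185 ]), [6.52433804879055e-05, 6.524338048786295e-05]) ball (array([ 0.4816, -0.0038,  0.1753]), [2.2750725405204452e-05, 2.2750725405249812e-05]) dist 0.05355371140243346
w2 -1 [[533, 99], [491, 103], [485, 143], [525, 147]] (509.7691955566406, 122.96585845947266)
w2 0 [[518, 111], [522, 116], [522, 126], [519, 132], [513, 135], [510, 131], [510, 121]] (516.001220703125, 123.35244750976562)
w3 -1 [[299, 99], [295, 114], [295, 144], [298, 148], [301, 147], [302, 100]] (298.3193664550781, 124.46072387695312)
96 []
100 [298, 299, 300, 301, 302]
104 [296, 297, 298, 299, 300, 301, 302]
108 [296, 297, 298, 299, 300, 301]
112 [296, 297, 298, 299, 300, 301, 302]
116 [296, 297, 298, 299, 300, 301, 302]
120 [295, 296, 297, 298, 299, 300, 301]
124 [[106, 112, 106], [107, 112, 106], [106, 112, 105], [92, 98, 92], [69, 74, 75], [36, 45, 59], [26, 41, 68], [26, 46, 78], [30, 51, 87], [32, 53, 91], [34, 54, 93], [46, 62, 94], [75, 85, 100], [97, 104, 104], [105, 111, 106], [107, 113, 106]]
128 [295, 296, 297, 298, 299, 300, 301]
132 [295, 296, 297, 298, 299, 300, 301]
136 [295, 296, 297, 298, 299, 300, 301]
140 [295, 296, 297, 298, 299, 300, 301]
144 [295, 296, 297, 298, 299, 300, 301]
148 [298, 299, 300]
```

```bash
python3 - <<'E'
from h import *
b,c,s=load('w2'),load('w3'),load('scene0')
print('eye',tri((b,(516,123.3)),(s,(227.6,265.0))))
# top edge: w2 far top corners vs w3 right border of the top edge
for u2,u3 in (((533.5,98.8),(302.3,99.5)),((525.5,147),(300.8,148))):
    print('topcorner(+y side)',tri((b,u2),(c,u3)))
for u in ((302.3,99.5),(300.8,148),(299.7,124)): print(plane(c,u,.096))
for u in ((533.5,98.8),(525.5,147)): print(plane(b,u,.096))
# rack outline in w3
h=cv2.cvtColor(c['image'],cv2.COLOR_BGR2HSV)
e=c['image'][124,270:365].sum(1)//3;print(e.tolist())
st=tri
E
```

```text
eye (array([0.4796, 0.3005, 0.0796]), [0.0005349827642863607, 0.0005349827642864472])
topcorner(+y side) (array([0.4569, 0.3029, 0.0971]), [8.50511588407251e-05, 8.505115884074284e-05])
topcorner(+y side) (array([0.5031, 0.3021, 0.0984]), [6.278958443739999e-05, 6.278958443740139e-05])
[0.4567 0.303  0.096 ]
[0.5033 0.3023 0.096 ]
[0.4799 0.3008 0.096 ]
[0.4569 0.3037 0.096 ]
[0.5032 0.3038 0.096 ]
[152, 152, 151, 149, 144, 131, 105, 90, 92, 101, 107, 108, 108, 108, 109, 108, 108, 108, 107, 109, 108, 108, 107, 94, 72, 46, 45, 50, 56, 58, 60, 67, 86, 101, 107, 108, 109, 107, 108, 108, 108, 108, 108, 108, 108, 108, 107, 107, 108, 107, 107, 107, 106, 108, 108, 107, 107, 106, 107, 108, 106, 106, 106, 107, 107, 104, 89, 63, 41, 38, 39, 39, 49, 63, 74, 77, 67, 60, 68, 79, 80, 81, 87, 97, 103, 105, 105, 100, 90, 85, 85, 85, 87, 85, 84]
```

Checks: the coupon top is at z≈0.097 (0.096 expected), its hole at 0.0796 (0.078) and the ball at 0.1753 (0.175). The peg middle is near (0.458,-0.002). I'll descend with a narrow opening, because the steel coupon is 50 mm away.

Call:
move_arm:
  targets: "-0.33 0.09 -0.8 0;-0.33 0.09 -0.8 0;-0.33 0.09 -0.8 0;-0.33 0.09 -0.8 0;-0.33 0.09 -0.8 0;-0.33 0.09 -0.8 0;-0.33 0.09 -0.8 0;-0.33 0.09 -0.8 0;0 0 0 0;0 0 0 0"
  gripper: 32

```text
time_s: 4.47
tcp_pos: [0.4808, 0.2965, 0.1375]
ee_rot: [[-1.0, 0.0, -0.001], [0.0, 1.0, -0.002], [0.001, -0.002, -1.0]]
wrist_force: [0.9, -0.6, 1.4]
gripper_width: 0.389
gripper_force: 0.0
```

Call:
move_arm:
  targets: "-0.03 0.14 -0.5 0;0 0 -0.5 0;0 0 -0.5 0;0 0 -0.4 0;0 0 0 0;0 0 0 0"

```text
time_s: 4.97
tcp_pos: [0.4808, 0.3014, 0.0907]
ee_rot: [[-1.0, 0.0, 0.001], [0.0, 1.0, 0.0], [-0.001, 0.0, -1.0]]
wrist_force: [0.2, -0.1, 1.0]
gripper_width: 0.364
gripper_force: 0.0
```

```bash
python3 - <<'E'
from h import *
from station import sense
s=sense();print(s['tcp_pos'],s['gripper_width'])
c=snap('w4','wrist')
cv2.imwrite('pics/w4.png',c['image'][100:420])
E
```

```text
[0.4808 0.3014 0.0907] 0.36435729793325605
```

View pics/w4.png

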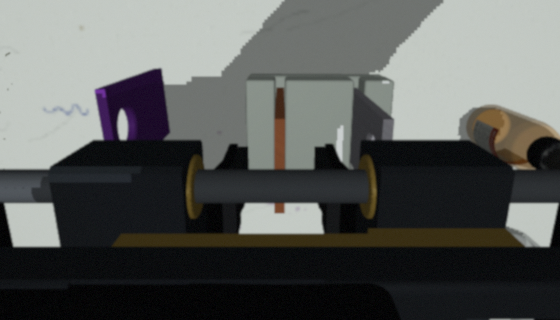

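The coupon edge (column 279) lies midway between the fingers (about 240 and 322). I'll close on it.

Call:
move_arm:
  targets: "0 0 -0.04 0;0 0 0 0;0 0 0 0;0 0 0 0;0 0 0 0;0 0 0 0"
  gripper: 0

```text
time_s: 5.52
tcp_pos: [0.48, 0.3017, 0.0892]
ee_rot: [[-1.0, -0.0, 0.0], [-0.0, 1.0, 0.0], [-0.0, 0.0, -1.0]]
wrist_force: [-0.2, -0.2, 0.5]
gripper_width: 0.057
gripper_force: 30.0
```

Call:
move_arm:
  targets: "0 0 0.4 0;0 0 0.7 0;0 0 0.7 0;0 0 0.7 0;0 0 0.7 0;0 0 0.7 0;0 0 0.7 0;0 0 0.7 0;0 0 0 0"

```text
time_s: 6.27
tcp_pos: [0.4817, 0.3028, 0.2262]
ee_rot: [[-1.0, -0.001, 0.006], [-0.001, 1.0, 0.005], [-0.006, 0.005, -1.0]]
wrist_force: [0.8, 0.3, 0.8]
gripper_width: 0.049
gripper_force: 30.0
```

```bash
python3 - <<'E'
from h import *
from station import sense
s=sense();print(s['joints'],s['tcp_pos'],s['gripper_width'])
E
```

```text
[  48.5184   16.1986   -7.665     0.0956  -65.6761 -138.511 ] [0.4817 0.3028 0.2262] 0.04924869460873674
```

Call:
move_arm:
  targets: "0.08 -0.7 0 1;0.08 -0.7 0 1;0.08 -0.7 0 1;0.08 -0.7 0 1;0.08 -0.7 0 1;0.08 -0.7 0 1;0.08 -0.7 0 1;0.08 -0.7 0 1;0.08 -0.7 0 1;0.08 -0.7 0 1"

```text
time_s: 7.1
tcp_pos: [0.4994, 0.1256, 0.221]
ee_rot: [[-0.639, -0.769, -0.001], [-0.769, 0.639, -0.0], [0.001, 0.001, -1.0]]
wrist_force: [0.3, -0.1, -0.9]
gripper_width: 0.051
gripper_force: 30.0
```

Call:
move_arm:
  targets: "0.1 -0.75 0 1;0.1 -0.75 0 1;0.1 -0.75 0 1;0.1 -0.75 0 1;0.1 -0.75 0 1;0.1 -0.75 0 1;0.1 -0.75 0 1;0 0 0 0;0 0 0 0"

```text
time_s: 7.85
tcp_pos: [0.517, -0.0053, 0.221]
ee_rot: [[-0.09, -0.996, -0.001], [-0.996, 0.09, 0.0], [0.0, 0.001, -1.0]]
wrist_force: [-0.2, -0.3, -0.6]
gripper_width: 0.051
gripper_force: 30.0
```

Call:
move_arm:
  targets: "0 -0.06 -0.5 0;0 0 -0.5 0;0 0 -0.37 0;0 0 0 0;0 0 0 0;0 0 0 0"

```text
time_s: 8.35
tcp_pos: [0.5179, -0.0057, 0.1878]
ee_rot: [[-0.087, -0.996, 0.001], [-0.996, 0.087, -0.0], [-0.0, -0.001, -1.0]]
wrist_force: [-0.7, 0.4, -0.7]
gripper_width: 0.05
gripper_force: 30.0
```

```bash
python3 - <<'E'
from h import *
from station import sense
s=sense();print(s['tcp_pos'])
c=snap('s2','scene');w=snap('w5','wrist')
crop(c,290,160,390,260,6,'pics/s2.png')
h=cv2.cvtColor(c['image'],cv2.COLOR_BGR2HSV);m=cv2.inRange(h,(0,80,20),(18,255,255))
cs,hi=cv2.findContours(m,cv2.RETR_CCOMP,cv2.CHAIN_APPROX_NONE)
for j in range(len(cs)):
    if cv2.contourArea(cs[j])>15: print(hi[0][j][3],cv2.contourArea(cs[j]),cv2.approxPolyDP(cs[j],2,True)[:,0].tolist(),cv2.fitEllipse(cs[j])[:2])
print('ball',proj(c,(.4816,-.0038,.1753)),'eye exp',proj(c,s['tcp_pos']-np.array([0,0,.0112])))
E
```

```text
[ 0.5179 -0.0057  0.1878]
-1 324.0 [[160, 295], [154, 299], [148, 298], [153, 322], [159, 322], [164, 318]] ((156.21644592285156, 308.4938049316406), (15.190316200256348, 29.56356430053711))
-1 120.0 [[207, 228], [200, 231], [200, 242], [204, 245], [210, 242]] ((204.62033081054688, 236.66867065429688), (10.138165473937988, 17.642940521240234))
-1 941.0 [[27, 181], [21, 186], [23, 199], [55, 262], [59, 259], [39, 204], [43, 202], [35, 184]] ((36.51430130004883, 210.54808044433594), (15.941381454467773, 97.25962829589844))
-1 383.5 [[343, 177], [336, 190], [331, 188], [333, 179], [327, 181], [325, 211], [340, 207]] ((334.0188293457031, 194.32772827148438), (17.12350845336914, 37.29491424560547))
-1 53.0 [[300, 178], [308, 185], [311, 182], [304, 176]] ((305.74395751953125, 180.41400146484375), (6.393435478210449, 11.782145500183105))
ball [344.1059 191.749 ] eye exp [334.8468 185.5208]
```

View pics/s2.png

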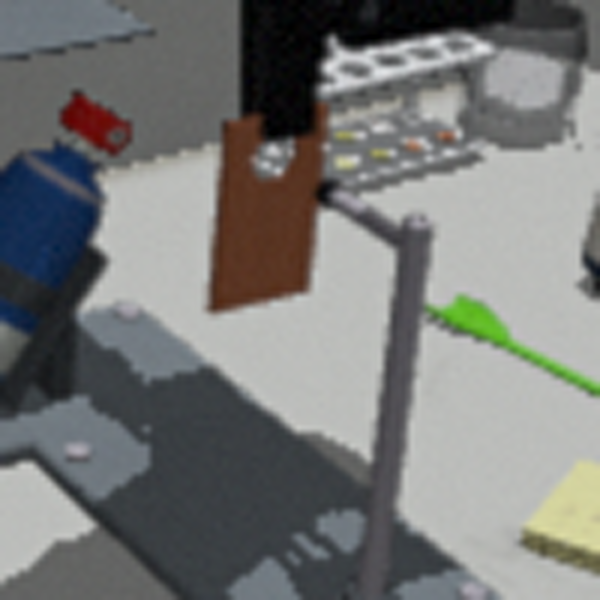

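The hole shows at crop (272,158), i.e. about (335.3,186.3), which matches the predicted (334.8,185.5). The coupon hangs straight in the grip, with the ball at crop (326,192) ahead of it. I'll slide it onto the peg.

Call:
move_arm:
  targets: "0 -0.05 0 0;-0.28 0.024 0 0;-0.28 0.024 0 0;-0.28 0.024 0 0;-0.28 0.024 0 0;-0.27 0.024 0 0;-0.27 0.024 0 0;-0.27 0.024 0 0;-0.27 0.024 0 0;0 0 0 0"

```text
time_s: 9.28
tcp_pos: [0.461, -0.0026, 0.1874]
ee_rot: [[-0.087, -0.996, -0.001], [-0.996, 0.087, 0.0], [-0.0, 0.001, -1.0]]
wrist_force: [0.3, -0.2, -1.2]
gripper_width: 0.057
gripper_force: 30.0
```

Call:
move_arm:
  targets: "0 0 0 0;0 0 0 0"

```text
time_s: 9.45
tcp_pos: [0.4628, -0.0025, 0.1875]
ee_rot: [[-0.087, -0.996, 0.001], [-0.996, 0.087, 0.0], [-0.0, -0.001, -1.0]]
wrist_force: [-0.3, 0.3, -0.3]
gripper_width: 0.053
gripper_force: 30.0
```

```bash
python3 - <<'E'
from h import *
from station import sense
s=sense();print(s['tcp_pos'],s['wrist_force'])
c=snap('s3','scene');crop(c,290,160,390,260,6,'pics/s3.png')
E
```

```text
[ 0.4628 -0.0025  0.1875] [-0.2848  0.2869 -0.309 ]
```

View pics/s3.png

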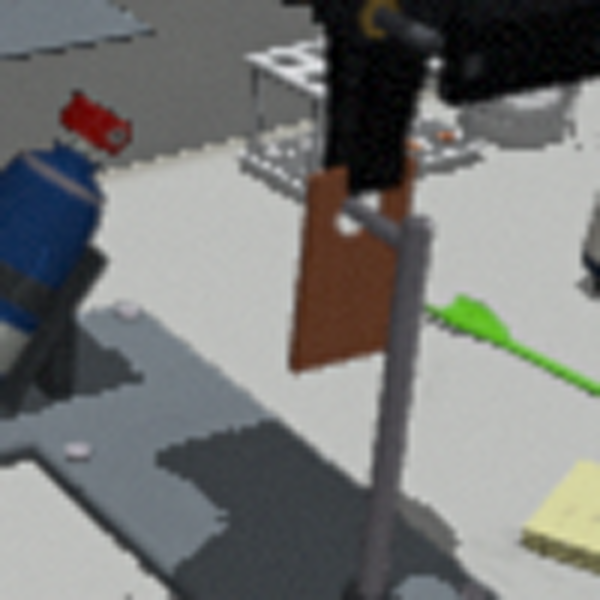

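The peg now passes through the hole, with no contact force. I'll lower the coupon 6 mm and let go with a small opening.

Call:
move_arm:
  targets: "0 0 -0.12 0;0 0 -0.12 0;0 0 0 0;0 0 0 0;0 0 0 0"

```text
time_s: 9.92
tcp_pos: [0.4625, -0.0026, 0.1811]
ee_rot: [[-0.087, -0.996, -0.0], [-0.996, 0.087, -0.0], [0.0, 0.0, -1.0]]
wrist_force: [0.3, -0.0, -1.3]
gripper_width: 0.051
gripper_force: 30.0
```

Call:
move_arm:
  targets: "0 0 0 0;0 0 0 0;0 0 0 0;0 0 0 0"
  gripper: 13

```text
time_s: 10.25
tcp_pos: [0.4627, -0.0025, 0.1815]
ee_rot: [[-0.087, -0.996, 0.001], [-0.996, 0.087, 0.0], [-0.0, -0.001, -1.0]]
wrist_force: [-0.1, 0.1, 0.7]
gripper_width: 0.149
gripper_force: 0.0
```

Call:
move_arm:
  targets: "0 0 0.2 0;0 0 0.3 0;0 0 0.4 0;0 0 0.5 0;0 0 0.8 0;0 0 0.8 0;0 0 0 0;0 0 0 0;0 0 0 0"

```text
time_s: 11.0
tcp_pos: [0.4622, -0.0025, 0.2563]
ee_rot: [[-0.087, -0.996, -0.0], [-0.996, 0.087, 0.0], [-0.0, 0.0, -1.0]]
wrist_force: [0.5, -0.4, -0.0]
gripper_width: 0.15
gripper_force: 0.0
```

```bash
python3 - <<'E'
from h import *
from station import sense
s=sense();print(s['tcp_pos'],s['joints'])
c=snap('s4','scene')
h=cv2.cvtColor(c['image'],cv2.COLOR_BGR2HSV);k=np.zeros(h.shape[:2],np.uint8);k[170:240,330:363]=cv2.inRange(h,(0,90,20),(18,255,255))[170:240,330:363]
n,_,st,ce=cv2.connectedComponentsWithStats(k);print([(st[i].tolist(),ce[i]) for i in range(1,n) if st[i][4]>10])
pm=np.array([.4627,-.0021,.168]);l=np.array([-.087,-.996,0])
print('exp corners',[proj(c,pm+a*.024*l+[0,0,z]) for a,z in((-1,.018),(1,.018),(1,-.066),(-1,-.066))])
cs,_=cv2.findContours(k,0,2);m=max(cs,key=cv2.contourArea);print(cv2.approxPolyDP(m,2,True)[:,0].tolist())
E
```

```text
[ 0.4622 -0.0025  0.2563] [ 19.8945   4.4523 -17.9797  -0.0279 -67.5665 -24.8896]
[([338, 189, 21, 36, 440], array([347.1045, 207.3659]))]
exp corners [array([340.7681, 192.5465]), array([357.8798, 188.8822]), array([353.9318, 220.6694]), array([337.4445, 224.8744])]
[[358, 189], [341, 193], [339, 224], [353, 220], [355, 201], [347, 203], [344, 199], [349, 193], [356, 196]]
```

The coupon's corners match the hanging prediction to within about 1 px. Next I'll look at the nozzle from two wrist positions.

Call:
move_arm:
  targets: "0.7 0.09 0.1 0;0.7 0.09 0.1 0;0.7 0.09 0.1 0;0.7 0.09 0.1 0;0.7 0.09 0 0;0.7 0.09 0 0;0.7 0.09 0 0;0.7 0.09 0 0;0.7 0.09 0 0;0 0 0 0"
  gripper: 0

```text
time_s: 11.88
tcp_pos: [0.6219, 0.018, 0.2638]
ee_rot: [[-0.087, -0.996, -0.003], [-0.996, 0.087, -0.001], [0.001, 0.002, -1.0]]
wrist_force: [-0.3, 0.1, -0.6]
gripper_width: 0.006
gripper_force: 0.0
```

```bash
python3 - <<'E'
from h import *
snap('n1','wrist')
E
```

Call:
move_arm:
  targets: "0 -0.9 0 0;0 -0.9 0 0;0 -0.9 0 0;0 -0.9 0 0;0 0 0 0;0 0 0 0"

```text
time_s: 12.43
tcp_pos: [0.619, -0.0733, 0.2658]
ee_rot: [[-0.089, -0.996, -0.001], [-0.996, 0.089, 0.0], [0.0, 0.001, -1.0]]
wrist_force: [-0.4, -0.2, -0.4]
gripper_width: 0.006
gripper_force: 0.0
```

```bash
python3 - <<'E'
from h import *
from station import sense
print(sense()['tcp_pos'])
b=snap('n2','wrist');a=load('n1')
print(a['world_from_camera'][:3,3],b['world_from_camera'][:3,3])
for n,c in(('n1',a),('n2',b)):
    h=cv2.cvtColor(c['image'],cv2.COLOR_BGR2HSV);m=cv2.inRange(h,(0,150,50),(5,255,255))|cv2.inRange(h,(172,150,50),(180,255,255))
    k,_,st,ce=cv2.connectedComponentsWithStats(m);print(n,[(st[i].tolist(),ce[i]) for i in range(1,k) if st[i][4]>15])
v=np.hstack([cv2.resize(c['image'][60:320,160:400],None,fx=1.65,fy=1.65,interpolation=cv2.INTER_CUBIC) for c in(a,b)]);cv2.imwrite('pics/n12.png',v);print(v.shape)
E
```

```text
[ 0.619  -0.0733  0.2658]
[ 0.6166 -0.0486  0.426 ] [ 0.6134 -0.14    0.4279]
n1 [([225, 151, 41, 19, 601], array([244.777 , 161.1714]))]
n2 []
(429, 792, 3)
```

View pics/n12.png

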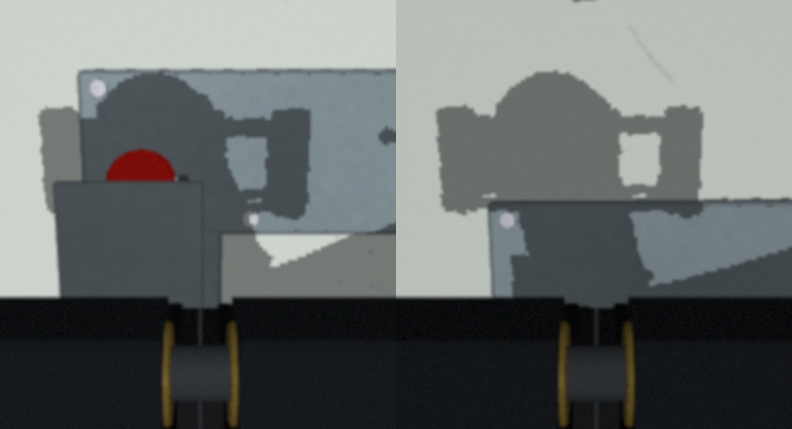

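In n1 the roof's front edge runs from about (193,170) to (283,170), and the red cap shows beyond it over rows 151–170, centred on column 245. n2 is too far out, since the gripper hides the cap. One view in between will do.

Call:
move_arm:
  targets: "0 0.86 0 0;0 0.86 0 0;0 0 0 0;0 0 0 0;0 0 0 0"

```text
time_s: 12.9
tcp_pos: [0.6197, -0.0287, 0.2663]
ee_rot: [[-0.086, -0.996, -0.0], [-0.996, 0.086, -0.0], [0.0, 0.0, -1.0]]
wrist_force: [0.3, 0.0, 0.8]
gripper_width: 0.006
gripper_force: 0.0
```

```bash
python3 - <<'E'
from h import *
from station import sense
st_=sense();print(st_['tcp_pos'])
b=snap('n3','wrist');a=load('n1');s=load('s4');s['image']=s['image']
X=np.array([.088,.996,0])
def red(c,box=None):
    h=cv2.cvtColor(c['image'],cv2.COLOR_BGR2HSV);m=cv2.inRange(h,(0,120,40),(6,255,255))|cv2.inRange(h,(172,120,40),(180,255,255))
    if box: k=np.zeros_like(m);x,y,x2,y2=box;k[y:y2,x:x2]=m[y:y2,x:x2];m=k
    cs,_=cv2.findContours(m,0,1);return max(cs,key=cv2.contourArea)[:,0],m
for n,c in(('n1',a),('n3',b)):
    p,m=red(c);x,y,w,h=cv2.boundingRect(p);print(n,(x,y,w,h),[ (r,np.flatnonzero(m[r])[[0,-1]].tolist()) for r in range(y,y+h,2)])
    g=cv2.cvtColor(c['image'],cv2.COLOR_BGR2GRAY)
    for u in (215,272): print(u,y, g[y-5:y+h+12,u].tolist())
p,m=red(s,(290,165,325,195));print('scene',cv2.approxPolyDP(p,1.2,True)[:,0].tolist())
near=tri((a,(283,170.3)),(s,(315.2,165.5)));far=tri((a,(193.3,170.3)),(s,(302.5,158.7)));print('roof',near,far)
print('roof n1 z.193',plane(a,(283,170.3),.193),plane(a,(193.3,170.3),.193))
print('cap tip z.136',plane(a,(245.3,150.5),.136))
E
```

```text
[ 0.6197 -0.0287  0.2663]
n1 (224, 150, 42, 20) [(150, [245, 245]), (152, [237, 254]), (154, [233, 257]), (156, [230, 260]), (158, [229, 262]), (160, [227, 263]), (162, [226, 264]), (164, [225, 481]), (166, [225, 265]), (168, [224, 265])]
215 150 [82, 80, 82, 80, 80, 79, 79, 80, 78, 80, 79, 79, 81, 80, 81, 82, 80, 80, 80, 78, 79, 78, 79, 76, 71, 68, 74, 76, 77, 78, 77, 78, 76, 78, 77, 76, 76]
272 150 [77, 79, 79, 80, 79, 81, 80, 79, 78, 79, 80, 80, 78, 78, 79, 80, 78, 78, 79, 77, 70, 57, 47, 46, 53, 63, 72, 77, 78, 78, 79, 81, 79, 80, 79, 78, 79]
n3 (230, 206, 40, 30) [(206, [246, 252]), (208, [240, 259]), (210, [237, 262]), (212, [235, 265]), (214, [233, 266]), (216, [232, 267]), (218, [231, 268]), (220, [230, 268]), (222, [230, 268]), (224, [230, 268]), (226, [230, 268]), (228, [230, 268]), (230, [230, 268]), (232, [231, 268]), (234, [232, 267])]
215 206 [117, 117, 120, 120, 121, 119, 120, 122, 123, 124, 120, 120, 123, 125, 124, 121, 121, 122, 126, 125, 125, 123, 125, 132, 136, 138, 136, 139, 146, 153, 154, 154, 155, 150, 130, 93, 71, 67, 58, 36, 20, 10, 11, 12, 11, 11, 15]
272 206 [75, 74, 74, 73, 72, 72, 73, 72, 67, 50, 35, 35, 40, 42, 43, 40, 35, 31, 31, 30, 37, 49, 59, 57, 55, 53, 51, 47, 42, 40, 36, 33, 36, 37, 39, 52, 63, 70, 71, 74, 73, 71, 73, 71, 66, 50, 22]
scene [[302, 176], [300, 180], [306, 184], [309, 184], [307, 182], [311, 181]]
roof (array([ 0.6169, -0.0193,  0.1919]), [0.0004203903006123124, 0.0004203903006123139]) (array([ 0.6773, -0.0233,  0.19  ]), [0.0008839965597388401, 0.0008839965597386596])
roof n1 z.193 [ 0.6172 -0.0191  0.193 ] [ 0.6759 -0.0243  0.193 ]
cap tip z.136 [ 0.6463 -0.0305  0.136 ]
```

```bash
python3 - <<'E'
from h import *
a,b=load('n1'),load('n3')
y=np.array([-.996,.088,0]);x=np.array([.088,.996,0]);ax=-.5736*x+np.array([0,0,.8192])
t,r=tri((a,(245.3,150.)),(b,(249.2,205.5)));print('outer rim',t,r)
for q in (t,plane(b,(249.2,205.5),.1362)):
    print('nozzle_top est',q+.017*(.8192*x+[0,0,.5736]))
# lateral extremes of the full rim in n3 = centre row
L,Rr=plane(b,(229.5,226),.146),plane(b,(269,226),.146);print('face lateral',L,Rr,np.linalg.norm(L-Rr))
e=(np.array([.617,-.0192,.193])+np.array([.676,-.0238,.193]))/2
print('roof edge rel to rim along stand x,y:',(e-t)@x,(e-t)@y)
E
```

```text
outer rim [ 0.6464 -0.0309  0.1359] [0.00013339754492803891, 0.00013339754492807334]
nozzle_top est [ 0.6476 -0.017   0.1456]
nozzle_top est [ 0.6477 -0.0171  0.146 ]
face lateral [ 0.6635 -0.0172  0.146 ] [ 0.6309 -0.0144  0.146 ] 0.03272726729668373
roof edge rel to rim along stand x,y: 0.009377989440913986 0.0006979900138373458
```

The outer rim triangulates to (0.646,-0.031,0.136). That puts nozzle_top at z≈0.146, as given, with the roof edge 9 mm inward of the rim. I'll descend with the fingers shut just outside the roof, so the fingertip catches the outer part of the cap's face.

Call:
move_arm:
  targets: "0.35 -0.11 0 0;0.35 -0.11 0 0;0.35 -0.11 0 0;0 0 -0.8 0;0 0 -0.8 0;0 0 -0.8 0;0 0 -0.8 0;0 0 -0.8 0;0 0 -0.6 0;0 0 0 0"

```text
time_s: 13.78
tcp_pos: [0.6447, -0.0384, 0.1467]
ee_rot: [[-0.089, -0.996, -0.008], [-0.996, 0.089, -0.0], [0.001, 0.008, -1.0]]
wrist_force: [-0.0, 0.1, -1.1]
gripper_width: 0.003
gripper_force: 0.0
```

Call:
move_arm:
  targets: "0 0 0 0;0 0 0 0;0 0 0 0"

```text
time_s: 14.03
tcp_pos: [0.6475, -0.0378, 0.1528]
ee_rot: [[-0.087, -0.996, 0.003], [-0.996, 0.087, 0.0], [-0.0, -0.003, -1.0]]
wrist_force: [-0.3, -0.1, -0.8]
gripper_width: 0.008
gripper_force: 0.0
```

Call:
move_arm:
  targets: "0 0.02 -0.1 0;0 0 -0.1 0;0 0 -0.1 0;0 0 -0.1 0;0 0 0 0;0 0 0 0;0 0 0 0"

```text
time_s: 14.62
tcp_pos: [0.6462, -0.037, 0.1413]
ee_rot: [[-0.087, -0.996, -0.0], [-0.996, 0.087, -0.0], [0.0, 0.0, -1.0]]
wrist_force: [-0.5, 0.5, -0.3]
gripper_width: 0.005
gripper_force: 0.0
```

```bash
python3 - <<'E'
from h import *
from station import sense
print(sense()['tcp_pos'],sense()['wrist_force'])
s=snap('s5','scene');crop(s,270,130,350,220,6,'pics/s5.png')
E
```

```text
[ 0.6462 -0.037   0.1413] [-0.5335  0.5379 -0.2609]
```

View pics/s5.png

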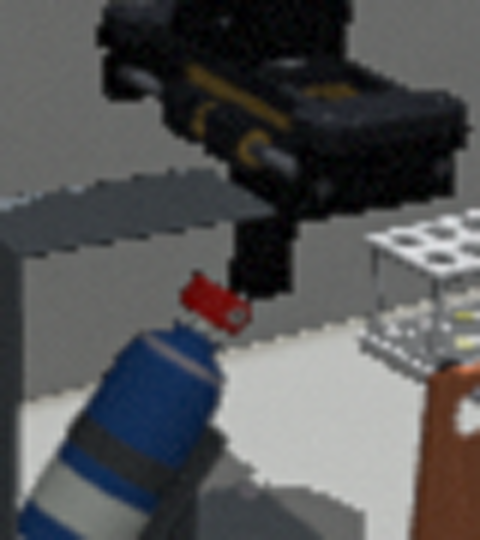

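The shut fingertip at (262,290) in the crop stands just above and outside the red cap at (215,303), clear of the roof edge. I'll press in stages.

Call:
move_arm:
  targets: "0 0 -0.06 0;0 0 -0.06 0;0 0.046 -0.065 0;0 0.046 -0.065 0;0 0 0 0;0 0 0 0"

```text
time_s: 15.17
tcp_pos: [0.6469, -0.0351, 0.1361]
ee_rot: [[-0.087, -0.996, 0.002], [-0.996, 0.087, -0.001], [0.001, -0.002, -1.0]]
wrist_force: [-0.0, -1.7, 6.2]
gripper_width: 0.008
gripper_force: 2.7
```

Contact: about 6 N along the axis, roughly 4.7 mm of travel by the spring figures. I'll go the rest of the way.

Call:
move_arm:
  targets: "0 0.03 -0.05 0;0 0.03 -0.05 0;0 0.02 -0.04 0;0 0 0 0;0 0 0 0;0 0 0 0"

```text
time_s: 15.67
tcp_pos: [0.6471, -0.0336, 0.1337]
ee_rot: [[-0.086, -0.996, 0.003], [-0.996, 0.086, -0.001], [0.001, -0.003, -1.0]]
wrist_force: [-1.4, -2.8, 9.2]
gripper_width: 0.009
gripper_force: 4.9
```

Call:
move_arm:
  targets: "0 0.02 -0.05 0;0 0.01 -0.04 0;0 0 0 0;0 0 0 0;0 0 0 0"

```text
time_s: 16.08
tcp_pos: [0.6472, -0.0337, 0.1333]
ee_rot: [[-0.086, -0.996, 0.004], [-0.996, 0.086, -0.003], [0.002, -0.004, -1.0]]
wrist_force: [-2.8, -4.2, 14.3]
gripper_width: 0.007
gripper_force: 7.8
```

Stiff stop at 14 N. I'll check the cap's travel numerically before backing off.

```bash
python3 - <<'E'
from h import *
a=load('s5');b=snap('s6','scene')
def red(c):
    h=cv2.cvtColor(c['image'],cv2.COLOR_BGR2HSV);m=cv2.inRange(h,(0,120,40),(6,255,255))|cv2.inRange(h,(172,120,40),(180,255,255))
    k=np.zeros_like(m);k[165:195,285:325]=m[165:195,285:325];ys,xs=np.nonzero(k);return xs.mean(),ys.mean(),xs.min(),ys.max(),len(xs)
print(red(a),red(b))
o=np.array([.6477,-.017,.146]);ax=np.array([-.0505,-.5713,.8192])
print('7mm shift px',proj(b,o-.007*ax)-proj(b,o), '5mm',proj(b,o-.005*ax)-proj(b,o))
A,B=[cv2.cvtColor(c['image'][170:190,296:307],cv2.COLOR_BGR2GRAY).astype(np.float32) for c in(a,b)]
print(cv2.phaseCorrelate(A,B))
E
```

```text
(np.float64(305.05172413793105), np.float64(180.06896551724137), np.int64(300), np.int64(185), 58) (np.float64(303.9047619047619), np.float64(182.31746031746033), np.int64(299), np.int64(187), 63)
7mm shift px [-1.392   2.1988] 5mm [-0.9946  1.571 ]
((-0.25743745225399195, 0.10099029283257366), 0.7599740003546079)
```

The cap's centroid moved (-1.15,+2.25) px, where a full 7 mm predicts (-1.39,+2.20), so it is fully down. I'll back off along the axis and then go up.

Call:
move_arm:
  targets: "0 -0.1 0.15 0;0 -0.1 0.15 0;0 -0.15 0.2 0;0 -0.2 0.3 0;0 -0.3 0.3 0;0 -0.4 0.5 0;0 -0.5 0.8 0;0 -0.5 0.8 0;0 0 0 0;0 0 0 0"

```text
time_s: 16.97
tcp_pos: [0.6467, -0.0891, 0.2105]
ee_rot: [[-0.089, -0.996, 0.002], [-0.996, 0.089, 0.001], [-0.001, -0.002, -1.0]]
wrist_force: [0.1, 0.3, -1.4]
gripper_width: 0.006
gripper_force: 0.0
```

```bash
python3 - <<'E'
from h import *
from station import *
s=sense();print(s['tcp_pos'],s['wrist_force'],s['time_s'])
b=snap('s7','scene');h=cv2.cvtColor(b['image'],cv2.COLOR_BGR2HSV)
m=cv2.inRange(h,(0,120,40),(6,255,255))|cv2.inRange(h,(172,120,40),(180,255,255))
ys,xs=np.nonzero(m[165:195,285:325]);print('cap',xs.mean()+285,ys.mean()+165,len(xs))
k=np.zeros_like(m);k[170:240,330:363]=cv2.inRange(h,(0,90,20),(18,255,255))[170:240,330:363]
cs,_=cv2.findContours(k,0,2);print('coupon',cv2.approxPolyDP(max(cs,key=cv2.contourArea),2,True)[:,0].tolist())
E
```

```text
[ 0.6467 -0.0891  0.2105] [ 0.1224  0.3237 -1.3941] 16.9667
cap 305.0 180.0701754385965 57
coupon [[358, 189], [341, 193], [339, 224], [353, 220], [355, 201], [347, 203], [344, 199], [349, 193], [356, 196]]
```

The cap is back at its starting pixel position, the coupon has not moved and the arm is clear, so I'm handing in.

```bash
python3 -c "
from station import *
print(finish_job())"
```

```text
the job is handed in; nothing more can be done
None
```

The job is handed in, with no verdict returned: the copper coupon hangs on the peg, the cap was pressed fully down and sprang back, and the arm is clear at about 17 s, but I viewed 12 pictures, over the limit of 10.

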